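Push the gate remote through the bin's spring flap

TASK

Put the gate remote into the grey plastic bin without picking it up: push the bin's sprung flap open with one finger and, while that finger keeps it open, push the remote along the ledge and over the sill into the bin with the other finger. The remote must not be lifted and must not be what forces the flap open. Then draw back so that the flap closes by itself, and leave the cup, bowl, hairbrush and phone stand where they are.

Things in the scene. Friction and masses are not known exactly. Their poses are not given: they have to be found in the camera images.
- bin: Grey plastic bin fixed to the marble, 270 mm long (x), 220 wide: ledge in front, hopper behind. Origin: at marble height under the middle of the sill, where ledge ends and hopper begins. +x points from ledge into hopper, z up; yaw up to 0.42. Ledge flat, 90 above the marble, x -120 to 0. Hopper x 0 to 150, its floor 85 below the ledge; inner side faces at y +/-105. Top: hinge tube, 127 up.
- sill (a point): Middle of the sill, on the ledge's upper face, 90 mm above the marble; axes as the bin. Two ribs on the ledge (4 high, 5 wide, centred at y = +/-25.5, x from -118 to -6) leave a 46 wide lane for the remote. Behind the sill, side cheeks (5 thick) slope up with the closed flap to the hinge, 66 behind and 34 above the sill; a fixed roof slopes down behind the hinge.
- flap (a joint): Flat aluminium flap over the hopper's mouth, rad: 0 closed, 1.2 fully open. 202 mm wide, 74 long, 4 thick, hinged along y at its upper rear edge, 66 behind and 34 above the sill. Closed, it slopes 27 degrees down to the sill. It opens inwards: the free edge swings down and back; upright at 1.09. A spring shuts it when let go; pushing it along +x at ledge height takes about 2 to 5 N.
- flap_edge (a point): Middle of the flap's free edge (by the sill when shut); moves with the flap.
- remote: Gate remote, a black plastic block 36 mm long (x), 40 wide (y), 18 high, two round buttons on top, 40 g or so, lying loose on the ledge in the lane between the ribs, its centre 45 to 80 in front of the sill. Origin: centre of its underside, z up, x along the lane to within 3 degrees.
- cup: Loose stainless coin cup, 72 diameter, 80 high, beside the bin (bystander). Origin: centre of its underside.
- bowl: Loose cobalt glass bowl, 120 diameter, 50 high, beside the bin (bystander). Origin: centre of its underside.
- brush: Loose wooden hairbrush, about 215 long, 30 high, lying bristles down beside the hopper, roughly across it. Its own x runs from handle to head (bystander). Origin: on the marble, where handle and head meet.
- stand: Loose aluminium phone stand, 85 x 70, 110 high, beside the hopper (bystander). Origin: centre of its underside.
Not all that is in view belongs to the job. Several things have the shape of the remote; the one meant has the colours described above.

How it is judged:
By the outcome, as a careful person would: the job done as asked, in the order asked, and still so for the second after the job is handed in, with the robot touching nothing.
It also fails if it takes over 35 s, if anything falls off the work surface, if the arm or the gripper's body presses on something with over 40 N, if the wrist force passes 120 N, or if a joint passes its speed limit or range.

ROBOT

A 6-joint arm with a two-finger parallel gripper is mounted at the origin on the work surface. World frame = base frame: x ahead of the robot, y to its left, z up, the work surface at z = 0. Lengths are in mm, angles in rad, forces in N, time in s.
With the tool pointing down it reaches from about 350 to 775 mm from the base axis. Payload 5.5 kg.
Tool frame: the origin (TCP) lies midway between the tips of the shut fingers; the grasp point (between the pads) lies 19 mm behind it; z points along the fingers, y is the line along which they close (so a half turn about z gives the same grasp; the last joint's range is limited). The gripper opens to 85 mm and grips with 20 to 120 N. Pads are 22 mm wide; open, the fingers measure 114 mm over their backs; the gripper's body (76 mm by 85 mm) begins 54 mm behind the grasp point. The pads swing forward as they close: fully open they stand 13 mm farther back than shut.
Start: joints at [1.024, 0.313, 0.046, 1.304, 0, 1.431], TCP at [227.54, 528.107, 231.323] pointing down, gripper open.
Joint ranges: [-2.76, 2.76], [-0.86, 1.69], [-1.03, 1.26], [-2.2, 2.34], [-1.47, 1.5], [-3.14, 3.14]. Speed limits (rad/s): [2.57, 2.57, 3.14, 3.14, 3.14, 3.14].

INTERFACE

Orientations are given as a unit quaternion [w, x, y, z].
In Python, from station import bot, open_gripper, close, viewer, finder gives the robot as it stands. Calls block until the motion is done:
- bot.move_ptp(position, orientation): joint-space move of the TCP to a pose.
- bot.movel(position, ori=None, max_speed=150, contact_N=None): straight line of the TCP; ori=None keeps the orientation; max_speed is the mean speed in mm/s. With contact_N (N) it stops when the force on the tool has changed by that much, and returns True; else False.
- bot.set_joints(angles): joint-space move.
- open_gripper() and close(grasp_force=None): open the fingers fully, or close them until they stop; grasp_force is the grip in N (None keeps the last).
- bot.pause(seconds).
- bot.ik(position, orientation): joint angles nearest the present ones, or None.
- bot.read_state(): the state.
- viewer.snapshot(name): name is "side" or "top" or "wrist"; returns a dict with "img" (480x640x3 uint8, blue, green, red), "fov_y" (degrees; the focal length in pixels is half the picture's height over the tangent of half this angle, whatever the lens; pixels are square), "cx", "cy" (the principal point, pixels), "R" (3x3) and "t" (3): a world point X has camera coordinates R X + t; the wrist camera has in their place "hand_eye" (4x4, takes a point from camera to tool coordinates, whose origin is the TCP and whose axes are the flange's). Camera axes: x right, y down, z forward; pixel columns grow to the right and rows downward; lengths in mm; the calibration is good to about 2 mm. A picture is of the moment at which its call begins: read the wrist's pose just before it. There is no depth.
A pose or a line that the arm cannot do raises bot.PlanningError and nothing moves.
- bot.close_job(): hands the job in; it is judged then, once.
Trained networks look in a picture, given as the dict that the camera call returned (one of the last four; its "shot" number tells which), for a name from the list of things; names that differ only in an ending like _2 or _b are one class to them, and where a whole thing is asked for, a point or a joint stands for the part that bears it (a point fixed in the world has none). Each returns a list of dicts, best first, with "score" (0 to 1); they miss things now and then, are a little off and sometimes report something else, mostly with a low value. They report only what shows in the picture. A call takes as long as a camera call. They do not tell look-alikes from the thing itself.
- finder.cut_out(target, picture): "pixels" (480x640 bool, what is visible of it) and "extent" ([left, top, right, bottom] in pixels, round what is visible of it).
- finder.place_of(target, picture): "uv" ([column, row] in pixels: a listed point, or the origin of a listed thing).
The state is a dict: "t": time; "joint_pos": joint angles; "qd": joint speeds; "joint_torque": joint torques, N m; "eef_pos": TCP position; "eef_rot": TCP orientation; "ft_force": force on the tool from outside, world axes, zero at the start; "torque": the same for the moment, N m; "gripper_width": opening from 0.0 (shut) to 1.0 (fully open); "finger_force": force on a finger pad.
Only numpy, scipy, OpenCV 4.12 (cv2) and the standard library are available. Lean on these libraries where they do the work, as an engineer would, in place of code of your own. Each camera call takes 0.05 s, during which the arm holds its last target. There are 200 camera calls.

## Working session

There is one attempt and no reset: what is moved stays moved. The work goes in short steps, each a Python script; the robot and the scene stay as the last script left them, time stands still between calls to the robot, and variables do not carry over. Pictures are saved under pics/ and viewed, at most 10 in all, crops included, and the job is handed in when it is done.

```bash
ls; mkdir -p pics; cat > h.py <<'E'
import numpy as np, cv2
from station import bot, open_gripper, close, viewer, finder
from scipy.spatial.transform import Rotation as Ro
def K(p):
    f=240/np.tan(np.radians(p["fov_y"])/2); return f,p["cx"],p["cy"]
def ray(p,uv):
    f,cx,cy=K(p);R=np.array(p["R"]);t=np.array(p["t"])
    d=R.T@np.array([(uv[0]-cx)/f,(uv[1]-cy)/f,1]); return -R.T@t,d
def onz(p,uv,z):
    o,d=ray(p,uv); return o+d*(z-o[2])/d[2]
def proj(p,X):
    f,cx,cy=K(p); c=np.array(p["R"])@np.array(X)+np.array(p["t"]); return np.array([cx+f*c[0]/c[2],cy+f*c[1]/c[2]])
E
python3 - <<'E'
from h import *
s=bot.read_state(); print(s["t"],s["eef_rot"])
for n in ("top","side"):
    p=viewer.snapshot(n); cv2.imwrite(f"pics/{n}1.png",p["img"]); print(n,p["fov_y"],np.round(-np.array(p["R"]).T@p["t"]),{k:v for k,v in p.items() if k not in("img","R","t")})
    for o,z in (("bin",0),("sill",90),("flap_edge",90),("remote",90),("cup",0),("bowl",0),("brush",0),("stand",0)):
        for r in finder.place_of(o,p)[:3]: print(o,np.round(r["uv"],1),round(r["score"],2),np.round(onz(p,r["uv"],z),1))
    for r in finder.cut_out("remote",p)[:5]: print("cut",r["extent"],round(r["score"],2))
E
```

```text
pics
0.0 [-2.96082189e-04  2.01992195e-01  9.79386708e-01 -8.61003536e-04]
top 54.62616703623038 [ 495.   56. 1016.] {'fov_y': 54.62616703623038, 'cx': 315.7299172999829, 'cy': 243.81061991725412, 'shot': 1}
bin [279.9 257.8] 0.64 [544.3 125.9   0. ]
sill [274.9 250.9] 0.72 [553.8 129.6  90. ]
flap_edge [276.6 251.7] 0.85 [552.1 126.3  90. ]
remote [371.3 329.9] 0.72 [396.  -60.1  90. ]
remote [245.7 347.9] 0.61 [363.5 187.3  90. ]
remote [283.3 289.6] 0.56 [476.7 113.2  90. ]
cup [191.5 296.9] 0.71 [461.  317.8   0. ]
bowl [380.  271.1] 0.81 [513.3 -92.8   0. ]
brush [385.1 184.4] 0.95 [ 705.3 -107.9    0. ]
stand [178.6 208.4] 0.84 [655.  348.4   0. ]
cut [273.0, 279.2, 290.1, 298.6] 0.85
cut [233.5, 338.9, 257.2, 363.4] 0.72
cut [359.5, 320.0, 385.2, 341.8] 0.62
side 49.66417247938089 [ 191. -523.  781.] {'fov_y': 49.66417247938089, 'cx': 315.7193702624419, 'cy': 239.18339571753975, 'shot': 2}
bin [283.7 255.6] 0.63 [556.7 127.3  -0. ]
sill [280.3 229.9] 0.81 [546.4 113.9  90. ]
sill [253.  244.3] 0.69 [483.7 111.   90. ]
flap_edge [279.4 222.1] 0.69 [556.8 133.7  90. ]
remote [249.6 243.3] 0.97 [479.9 117.1  90. ]
remote [264.3 366.8] 0.94 [ 364.7 -126.3   90. ]
remote [176.1 284.1] 0.65 [324.8 105.2  90. ]
cup [202.  229.4] 0.8 [454.4 299.2   0. ]
bowl [324.9 341.9] 0.7 [501.5 -94.5   0. ]
brush [414.2 294.9] 0.7 [ 703.9 -108.2    0. ]
stand [266.  186.3] 0.74 [646.1 344.6   0. ]
cut [249.7, 349.5, 274.7, 377.2] 0.96
cut [247.6, 174.5, 339.0, 251.4] 0.72
cut [234.4, 231.7, 262.0, 254.8] 0.68
cut [161.4, 269.2, 187.3, 288.6] 0.62
```

```bash
python3 - <<'E'
import cv2
a=cv2.imread("pics/top1.png")[150:380,150:430]; cv2.imwrite("pics/topc.png",cv2.resize(a,None,fx=2.6,fy=2.6,interpolation=2))
a=cv2.imread("pics/side1.png")[120:390,140:460]; cv2.imwrite("pics/sidec.png",cv2.resize(a,None,fx=2.2,fy=2.2,interpolation=2))
E
```

```text
(no output)
```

View pics/topc.png

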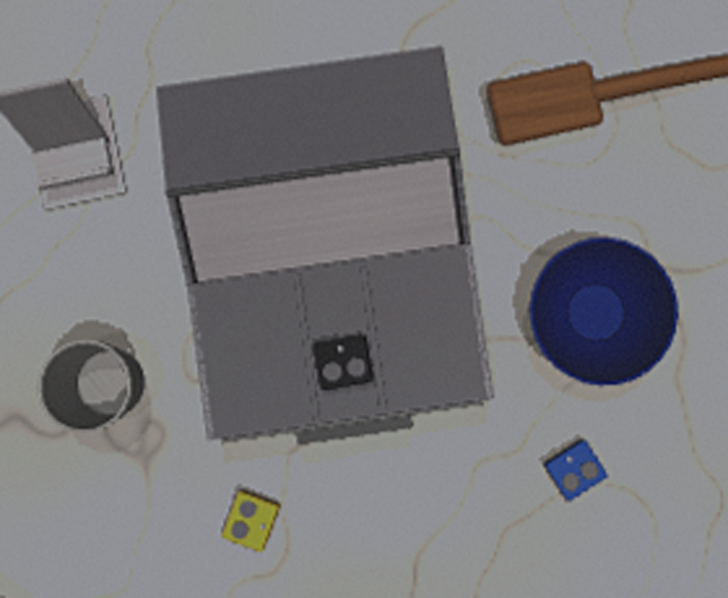

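View pics/sidec.png

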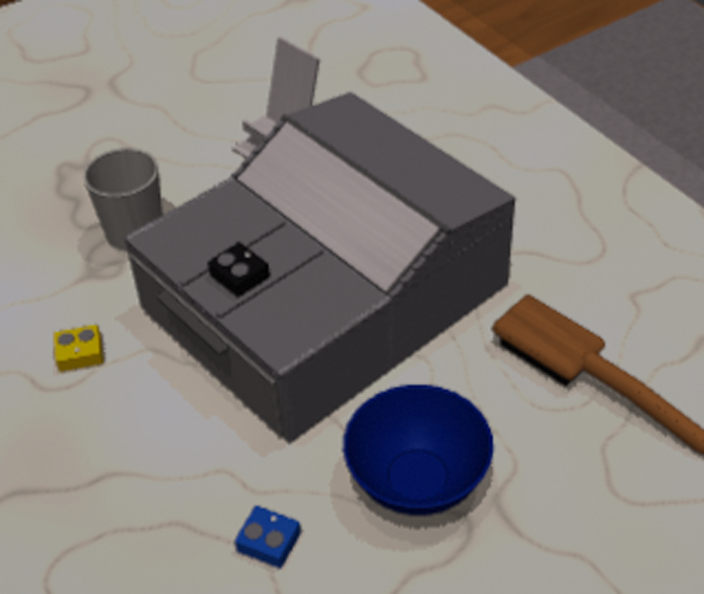

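The three look-alikes in the top view are yellow (246,348), blue (371,330) and black (283,290). The black one fits: it has two round buttons and lies in the lane on the ledge. It shows clearly in the enlarged crop at (343,362), and in the side crop at (238,267). The other two lie on the marble.

Next I fit the bin pose from its corners and check which diagonal gripper poses the arm can reach. One finger would lead on the flap while the other trails behind the remote.

```bash
cat >> h.py <<'E'
def R_bin(yaw,a,tilt,side,flip):
    # finger line u at angle side*a from bin x ; tips lean toward +x about u
    u=np.array([np.cos(a),side*np.sin(a),0]); v=np.array([np.sin(a),-side*np.cos(a),0])
    z=np.sin(tilt)*v-np.array([0,0,np.cos(tilt)])
    y=u*flip; x=np.cross(y,z)
    return Ro.from_euler('z',yaw)*Ro.from_matrix(np.c_[x,y,z])
def quat(r): q=r.as_quat(); return q[[3,0,1,2]]
E
python3 - <<'E'
from h import *
from scipy.optimize import least_squares
T=viewer.snapshot("top"); S=viewer.snapshot("side")
c=lambda l,s,ox,oy:[(ox+x/s,oy+y/s) for x,y in l]
M=[(-120,110,90),(-120,-110,90),(0,110,90),(0,-110,90)]
tp=c([(210,438),(492,398),(190,283),(470,245)],2.6,150,150)
sp=c([(128,240),(290,388-14),(235,180),(388,292)],2.2,140,120)
def W(q,m): return np.r_[Ro.from_euler('z',q[2]).apply(m)[:2]+q[:2],m[2]]
def res(q,both=True):
    r=[proj(T,W(q,np.array(m,float)))-u for m,u in zip(M,tp)]
    if both: r+=[proj(S,W(q,np.array(m,float)))-u for m,u in zip(M,sp)]
    return np.ravel(r)
for b in (False,True):
    s=least_squares(lambda q:res(q,b),[550,128,.15],x_scale=[10,10,.1],loss='soft_l1' ); print(np.round(s.x,3)); print(np.round(res(s.x,b).reshape(-1,2),1).tolist())
    q=s.x
    i=Ro.from_euler('z',-q[2])
    print("remote in bin", [np.round(i.apply(np.r_[p-q[:2],0])[:2],1) for p in ([476.7,113.2],[479.9,117.1])], "sill finds",[np.round(i.apply(np.r_[np.array(p)-q[:2],0])[:2],1) for p in ([553.8,129.6],[546.4,113.9])])
for n,P,uv in (("top",T,(283,290)),("side",S,(249,243))):
    for r in finder.cut_out("remote",P):
        px=np.array(r["pixels"]); 
        if px[uv[1],uv[0]] and px.sum()<1500:
            ys,xs=np.nonzero(px); p=onz(P,(xs.mean(),ys.mean()),90+(16 if n=="top" else 11)); print(n,"cut centroid",p,i.apply(np.r_[p[:2]-q[:2],0]))
for side in (1,-1):
  for flip in (1,-1):
    for t in (0,20):
      r=R_bin(q[2],np.radians(50),np.radians(t),side,flip); out=[]
      for bx in (-80,40):
        for h in (90,180):
          p=W(q,np.array([bx,side*38,h],float)); j=bot.ik(p,quat(r)); out.append(None if j is None else np.round(j,2).tolist())
      print(side,flip,t,out[0],out[2],[o is not None for o in out])
E
```

```text
[5.53345e+02 1.25264e+02 1.29000e-01]
[[-1.0, 0.5], [0.9, 0.3], [-0.8, -0.2], [0.9, -0.7]]
remote in bin [array([-77.6,  -2.1]), array([-73.9,   1.4])] sill finds [array([1. , 4.2]), array([ -8.4, -10.4])]
[5.53880e+02 1.24469e+02 1.37000e-01]
[[-0.1, 0.5], [1.7, -0.4], [-0.3, -0.0], [1.2, -1.3], [-1.0, -2.4], [-2.9, -0.3], [-0.7, -2.8], [3.0, 2.1]]
remote in bin [array([-78. ,  -0.6]), array([-74.3,   2.8])] sill finds [array([0.6, 5.1]), array([-8.9, -9.5])]
side cut centroid [473.08394599 110.27657713 101.        ] [-81.97658524  -3.05117103   0.        ]
1 1 0 [0.15, 0.25, -0.4, 0.92, 0.0, 0.71] [0.15, 0.46, -0.1, 1.02, 0.0, 0.71] [True, True, True, True]
1 1 20 [0.31, 0.11, -0.64, 0.59, -0.26, 0.84] [0.27, 0.31, -0.38, 0.64, -0.26, 0.8] [True, True, True, True]
1 -1 0 [0.15, 0.25, -0.4, 0.92, 0.0, -2.43] [0.15, 0.46, -0.1, 1.02, 0.0, -2.43] [True, True, True, True]
1 -1 20 [0.31, 0.11, -0.64, 0.59, -0.26, -2.3] [0.27, 0.31, -0.38, 0.64, -0.26, -2.34] [True, True, True, True]
-1 1 0 [-0.01, 0.24, -0.42, 0.91, 0.0, 2.3] [0.02, 0.45, -0.11, 1.01, 0.0, 2.33] [True, True, True, True]
-1 1 20 [-0.2, 0.08, -0.68, 0.63, 0.3, 2.14] [-0.12, 0.29, -0.41, 0.66, 0.28, 2.22] [True, True, True, True]
-1 -1 0 [-0.01, 0.24, -0.42, 0.91, 0.0, -0.84] [0.02, 0.45, -0.11, 1.01, 0.0, -0.81] [True, True, True, True]
-1 -1 20 [-0.2, 0.08, -0.68, 0.63, 0.3, -1.0] [-0.12, 0.29, -0.41, 0.66, 0.28, -0.93] [True, True, True, True]
```

```bash
cat >> h.py <<'E'
Q=np.array([553.6,125.0,0.132]); A=np.radians(50); TI=np.radians(20)
RR=R_bin(Q[2],A,TI,1,1); ORI=quat(RR)
def tcp(trail_x,z,cy=0):  # trail-finger front corner at bin (trail_x,cy); TCP height z
    m=np.array([trail_x+19.4+3.4,cy+39.2-2.9,0])
    return np.r_[Ro.from_euler('z',Q[2]).apply(m)[:2]+Q[:2],z]
def binxy(p): return Ro.from_euler('z',-Q[2]).apply(np.r_[np.array(p)[:2]-Q[:2],0])[:2]
E
python3 - <<'E'
from h import *
bot.move_ptp(tcp(-104,200),ORI)
bot.movel(tcp(-104,100),max_speed=120)
print(bot.movel(tcp(-104,72),max_speed=15,contact_N=3))
s=bot.read_state(); z=s["eef_pos"][2]; print(s["t"],s["eef_pos"],s["ft_force"],s["gripper_width"],binxy(s["eef_pos"]))
bot.movel(np.r_[tcp(-104,0)[:2],z+3],max_speed=20)
for n in ("top","side"):
    p=viewer.snapshot(n); cv2.imwrite(f"pics/{n}2.png",p["img"])
    for r in finder.cut_out("remote",p)[:4]: print(n,r["extent"],r["score"])
a=cv2.imread("pics/side2.png")[150:350,170:370]; b=cv2.imread("pics/top2.png")[200:350,200:350]
cv2.imwrite("pics/c2.png",cv2.hconcat([cv2.resize(a,(390,390),interpolation=2),cv2.resize(b,(390,390),interpolation=2)]))
E
```

```text
True
5.0583 [468.38806043 150.26947122  80.05902035] [-1.66776035  0.40015333  6.17553518] 1.00137933462441 [-81.1447583  36.2649834]
top [270.3, 279.9, 290.4, 300.9] 0.66
top [362.7, 317.6, 385.7, 344.1] 0.58
top [240.5, 344.4, 257.1, 359.1] 0.57
side [162.8, 270.5, 184.2, 289.0] 0.82
side [237.7, 230.6, 263.2, 254.5] 0.67
```

View pics/c2.png

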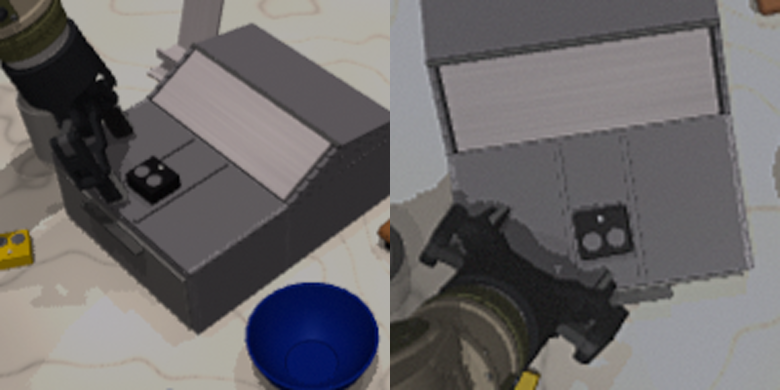

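The trailing finger sits right behind the remote (right crop, about (600,290)) and the leading finger is left of the lane. I'll push in stages and look once the flap is partly open.

```bash
python3 - <<'E'
from h import *
z=83
for x in (-80,-60,-45,-35,-25):
    bot.movel(tcp(x,z),max_speed=50); s=bot.read_state(); print(x,round(s["t"],1),np.round(Ro.from_euler('z',-Q[2]).apply(s["ft_force"]),1))
for n in ("top","side"):
    p=viewer.snapshot(n); cv2.imwrite(f"pics/{n}3.png",p["img"])
a=cv2.imread("pics/side3.png")[130:330,190:390]; b=cv2.imread("pics/top3.png")[190:340,200:350]
cv2.imwrite("pics/c3.png",cv2.hconcat([cv2.resize(a,(395,395),interpolation=2),cv2.resize(b,(395,395),interpolation=2)]))
E
```

```text
-80 6.2 [-0.3  0.4  0.2]
-60 6.8 [-0.7 -0.1 -0.1]
-45 7.2 [ 0.6 -0.7  2. ]
-35 7.6 [-0.7 -0.2  1.3]
-25 7.9 [-2.8 -0.1  1.4]
```

View pics/c3.png

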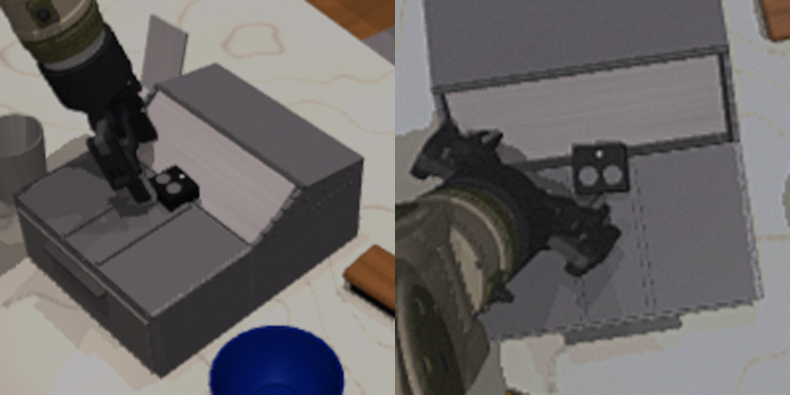

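```bash
python3 - <<'E'
from h import *
z=83
bot.movel(tcp(-28,z),max_speed=50); bot.movel(tcp(-28,z,-6),max_speed=40)
for x in (-20,-12,-6):
    c=bot.movel(tcp(x,z,-6),max_speed=50,contact_N=12); s=bot.read_state(); print(x,c,round(s["t"],1),np.round(Ro.from_euler('z',-Q[2]).apply(s["ft_force"]),1))
    if c: break
for n in ("top","side"):
    p=viewer.snapshot(n); cv2.imwrite(f"pics/{n}4.png",p["img"])
a=cv2.imread("pics/side4.png")[130:330,190:390]; b=cv2.imread("pics/top4.png")[190:340,200:350]
cv2.imwrite("pics/c4.png",cv2.hconcat([cv2.resize(a,(395,395),interpolation=2),cv2.resize(b,(395,395),interpolation=2)]))
E
```

```text
-20 False 8.9 [-2.4 -0.3  1.3]
-12 False 9.2 [-3.7 -1.4 -0.6]
-6 False 9.5 [-4.2 -0.6 -0.1]
```

View pics/c4.png

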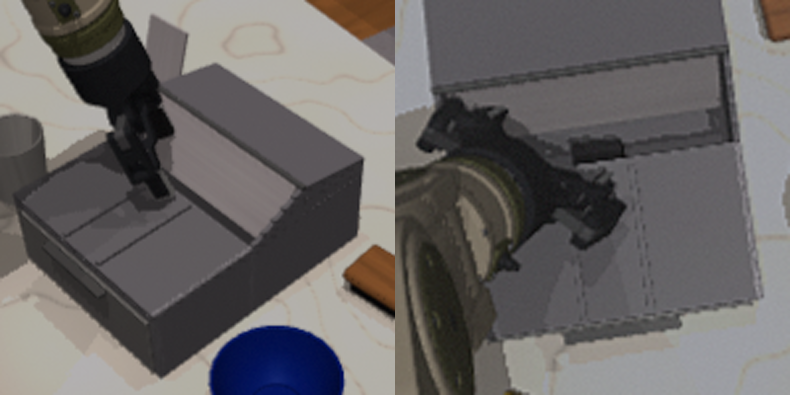

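The remote has tipped over the sill (right crop, (598,148)) with the flap held open. I'll push a little further, pause and check that it has dropped.

```bash
python3 - <<'E'
from h import *
z=83
for x in (-2,2):
    c=bot.movel(tcp(x,z,-6),max_speed=30,contact_N=10); s=bot.read_state(); print(x,c,round(s["t"],1),np.round(Ro.from_euler('z',-Q[2]).apply(s["ft_force"]),1))
    if c: break
bot.pause(0.5)
for n in ("top","side"):
    p=viewer.snapshot(n); cv2.imwrite(f"pics/{n}5.png",p["img"])
a=cv2.imread("pics/side5.png")[130:330,190:390]; b=cv2.imread("pics/top5.png")[200:300,230:330]
cv2.imwrite("pics/c5.png",cv2.hconcat([cv2.resize(a,(395,395),interpolation=2),cv2.convertScaleAbs(cv2.resize(b,(395,395),interpolation=2),alpha=1.6)]))
E
```

```text
-2 False 9.8 [-6.5  0.5 -0.3]
2 False 10.1 [-7.  -0.7 -1.7]
```

View pics/c5.png

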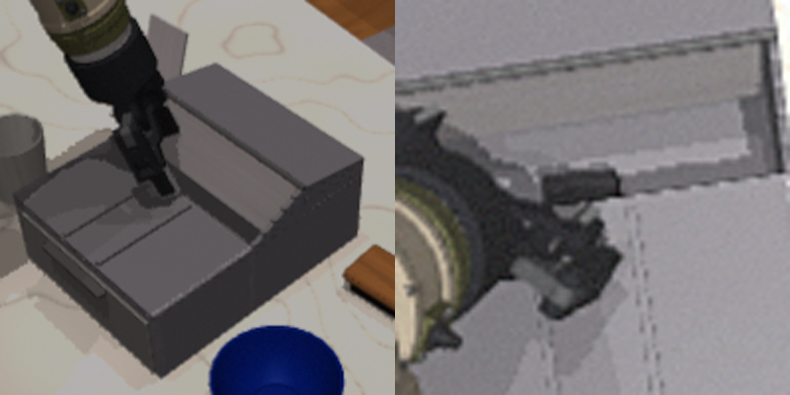

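```bash
python3 - <<'E'
from h import *
p=viewer.snapshot("top")
for z in (10,41,70,90):
    print(z,[np.round(binxy(onz(p,uv,z)),1) for uv in ((277.3,243.0),(277.3,250.6),(267.8,247),(287,246))])
print("sill at",proj(p,np.r_[Ro.from_euler('z',Q[2]).apply([0,0,0])[:2]+Q[:2],90]))
for r in finder.cut_out("remote",p)[:4]: print(r["extent"],r["score"])
for r in finder.place_of("flap_edge",p)[:2]: print(r, [binxy(onz(p,r["uv"],z)) for z in (55,90)])
E
```

```text
10 [array([23. ,  2.7]), array([6.6, 4.9]), array([17.2, 24.3]), array([ 13.5, -17.2])]
41 [array([20.2,  0.8]), array([4.3, 2.9]), array([14.6, 21.7]), array([ 11. , -18.6])]
70 [array([17.6, -1. ]), array([2.2, 1.1]), array([12.2, 19.2]), array([  8.7, -19.8])]
90 [array([15.8, -2.3]), array([ 0.7, -0.2]), array([10.5, 17.6]), array([  7.1, -20.7])]
sill at [277.22565476 250.96267697]
[231.4, 338.2, 257.4, 360.7] 0.78
[360.6, 321.0, 384.0, 343.1] 0.62
[270.5, 241.8, 284.5, 252.0] 0.58
{'uv': [275.3, 230.3], 'score': 0.87} [array([45.74057862,  0.46260155]), array([41.62620243, -1.74586842])]
```

It's clear of the flap: the measured position fits a remote standing on its nose on the hopper floor, against the front wall. Now I draw back.

```bash
python3 - <<'E'
from h import *
bot.movel(tcp(-104,83,-6),max_speed=80)
bot.movel(tcp(-125,200,-6),max_speed=150)
bot.move_ptp([300,300,300],ORI); bot.pause(0.5)
s=bot.read_state(); print(s["t"],s["ft_force"])
for n in ("top","side"):
    p=viewer.snapshot(n); cv2.imwrite(f"pics/{n}6.png",p["img"])
    for o in ("flap_edge","cup","bowl","brush","stand"):
        for r in finder.place_of(o,p)[:1]: print(n,o,np.round(r["uv"],1))
a=cv2.imread("pics/side6.png")[100:350,150:400]; b=cv2.imread("pics/top6.png")[150:370,160:380]
cv2.imwrite("pics/c6.png",cv2.hconcat([cv2.resize(a,(395,395),interpolation=2),cv2.resize(b,(395,395),interpolation=2)]))
E
```

```text
14.75 [ 0.20206102 -0.02099075  1.03200566]
top flap_edge [275.4 249.5]
top cup [192.7 299.7]
top bowl [376.6 272.1]
top brush [382.1 185.9]
top stand [181.2 208.8]
side flap_edge [280.9 223.6]
side bowl [327.3 338.7]
side brush [412.3 295.7]
side stand [265.6 187.1]
```

View pics/c6.png

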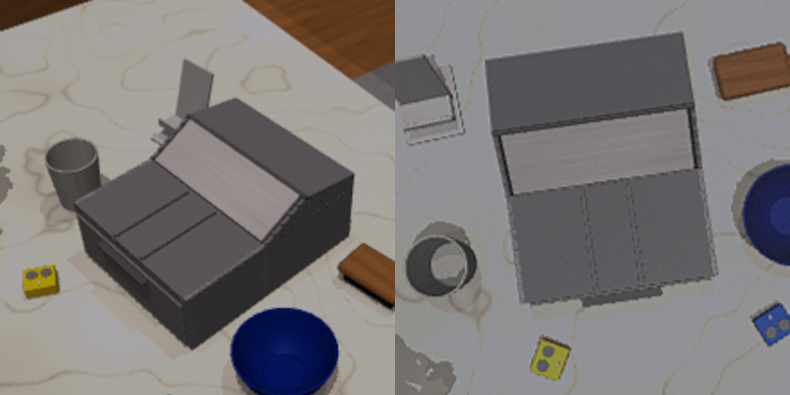

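The flap is shut, the ledge is empty, and the bystanders haven't moved, so I'm handing in.

```bash
python3 -c "
from h import *
print(bot.close_job())"
```

```text
the job is handed in; nothing more can be done
None
```

The black gate remote went over the sill into the bin while the leading finger held the flap open; the flap then closed by itself, the cup, bowl, hairbrush and phone stand stayed put, and the job was handed in after about 15 s (no verdict returned).

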